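# Set out a jeweller's bench for doming discs

### The arm

A 6-joint arm with a two-finger parallel gripper is mounted at the origin on the work surface. World frame = base frame: x ahead of the robot, y to its left, z up, the work surface at z = 0. Lengths are in m, angles in rad, forces in N, time in s.
With the tool pointing down it reaches from about 0.35 to 0.775 m from the base axis. Payload 5.5 kg.
Tool frame: the origin (TCP) lies at the very end of the fingers, on their centre line; the grasp point (between the pads) lies 19 mm behind it; z points along the fingers, y is the line along which they close (so a half turn about z gives the same grasp; the last joint's range is limited). The gripper opens to 85 mm and grips with 20 to 120 N. Pads are 22 mm wide; open, the fingers measure 114 mm over their backs; the gripper's body (76 mm by 85 mm) begins 54 mm behind the grasp point. The pads swing forward as they close: fully open they stand 13 mm farther back than shut.
Start: joints at [1.038, 0.313, 0.046, 1.304, 0, 1.431], TCP at [0.22, 0.531, 0.231] pointing down, gripper open.
Joint ranges: [-2.76, 2.76], [-0.86, 1.69], [-1.03, 1.26], [-2.2, 2.34], [-1.47, 1.5], [-3.14, 3.14]. Speed limits (rad/s): [2.57, 2.57, 3.14, 3.14, 3.14, 3.14].

### API

Orientations are given as a unit quaternion [w, x, y, z].
In Python, from workcell import env, read_camera, get_calibration gives the robot as it stands.
- The arm moves only by the tool jog_arm, never from a script. Its argument "motion" is one flat list of numbers, 7 for each row, row after row: the shift along the tool's x, y, z as a fraction of full scale, then the turn, a rotation vector about the tool's x, y, z as a fraction of full scale, then the opening, from 0 (shut) to 1 (fully open). In form: [x, y, z, wx, wy, wz, grip, x, y, z, wx, wy, wz, grip, ...]. A call has 1 to 12 rows; each row is the pose to reach, as a shift and turn from the pose commanded when the call began, along the tool's axes at that moment; what a row does not reach only later rows make up. Full scale, the value 1, is 0.2 m for a shift and 90 degrees for a turn. A row lasts 1/8 s, in which the tool goes at most 62.5 mm and 10.7 degrees, less where a joint would pass 70% of its speed; a pose out of reach is approached as far as the arm can. A call with a number of a shift or a turn outside -1 to 1 is refused whole. A call with a gripper value outside its range is refused whole. The fingers move at their own pace and stop on an object; "newtons" is the grip in N (left out, the last holds). Time passes only in rows, so rows that repeat a pose let the fingers close. It gives the time, the measured TCP pose, the force, the opening and the grip force at its end, in the units of the state.
- env.get_state(): the state, without advancing time (a new reading comes with each control period).
- read_camera(name): name is "scene" or "top" or "wrist"; returns the picture (384x512x3 uint8, red, green, blue); there is no depth.
- get_calibration(name): a dict with "fx", "fy", "cx", "cy" (pixels), "dist" ([k1, k2, p1, p2, k3] as OpenCV has them; the pictures are not rectified), "world_from_camera" (4x4, takes a point from camera to world coordinates). Camera axes: x right, y down, z forward; pixel columns grow to the right and rows downward; lengths in m; the calibration is good to about 2 mm. A picture is of the moment at which its call begins: read the wrist's pose just before it. get_calibration takes no time and is no camera call; for the wrist camera it gives the pose at the moment of the call.
- env.hand_in(): hands the job in; it is judged then, once.
The state is a dict: "clock": time; "joint_pos": joint angles; "qvel": joint speeds; "tau": joint torques, N m; "tcp_pos": TCP position; "orientation": TCP orientation; "wrist_force": force on the tool from outside, world axes, zero at the start; "ft_torque": the same for the moment, N m; "finger_gap": finger opening in m; "grip_force": force on a finger pad.
Only numpy, scipy, OpenCV 4.12 (cv2) and the standard library are available. Lean on these libraries where they do the work, as an engineer would, in place of code of your own. Each camera call takes 0.05 s, during which the arm holds its last target. There are 200 camera calls.

### The job

Set the bench up for doming: stand the flat steel block in the middle of the black rubber pad and square to it, and the cube-shaped doming block in the middle on top of the steel block, square to it as well. Lay the two punches in the two slots of the wooden rest, either way round, with the middle of the shank midway between the two bars: the one with the large ball in the slot nearer the pad, the one with the small ball in the slot farther from it. Stand the copper dish upright on the bench just behind the pad (on the side away from the robot), centred on the pad's far edge with about 2 cm between pad and dish, and leave the small brown glass bottle standing where it is.

Things in the scene. Friction and masses are not known exactly. Their poses are not given: they have to be found in the camera images.
- pad: Square black rubber pad, 90 x 90 mm, 8 mm thick, fixed to the bench. Origin: centre of its underside, on the bench top (z = 0). z up; x and y along its edges, x pointing away from the robot within 0.2 rad: its far edge is 45 mm along +x. It lies left or right of the rest, differently from start to start.
- rest: Wooden punch rest, fixed: base 84 (x) by 100 mm (y), 8 mm thick; two bars along y, 8 mm thick, at x = -28 and +28 mm, tops (slot floors) 24 mm above the bench. Stops up to 34 mm leave two slots 32 mm wide, centred at y = +26 and -26 mm. A punch lies along x over both bars, its point midway between them. Origin: centre of underside, on the bench; z up, x away from the robot within 0.2 rad.
- steel_c (a point): Flat square steel bench block, plain, 60 x 60 mm and 20 mm high, 0.55 kg, loose. The point is its centre, 10 mm above its underside; z up, x and y along its sides.
- doming_c (a point): Doming block: pale metal cube of 40 mm with round dark hollows of several sizes on its faces, about 0.42 kg, loose. The point is its centre, 20 mm above its underside; z up, x and y along its sides.
- dish_c (a point): Small round open copper dish with silvery discs lying fast in it: 56 mm outer diameter, straight sided, 28 mm high, wall 3 mm, 0.09 kg, loose. The point is on its axis 14 mm above its underside; z up.
- punch_big_c (a point): Punch with the large ball, 0.11 kg: dark square shank 10 x 10 x 107 mm, bright 24 mm ball at one end. The point is on the shank's centre line, 55 mm from its plain end, 58 mm from the ball's centre; x along the shank to the ball, z up. On the bench x is level, the shank slopes up to the ball by 0.06 rad and the point is 8.4 mm high; in the rest about 29 mm.
- punch_small_c (a point): Punch with the small ball, 0.08 kg: dark square shank 10 x 10 x 107 mm, bright 14 mm ball at one end. The point is on the shank's centre line, 55 mm from its plain end, 58 mm from the ball's centre; x along the shank to the ball, z up. On the bench the point is 6 mm high; in the rest about 29 mm.
- flux: Small brown (amber) glass bottle with a black cap, 40 mm diameter and 75 mm high, standing loose on the bench between pad and rest; to be left alone. Origin: centre of its underside; z up.
Not all that is in view belongs to the job. Of the things that look like the part that bears doming_c, the largest one is meant. What is shaped like the part that bears steel_c but purple is not meant.

How it is judged:
At the end, for the whole second after the job is handed in: Steel block on pad and doming block on it: within 10 mm of centre, 0.2 rad of square. Dish upright behind the pad: gap 5-35 mm, within 15 mm of its middle line. Punches in their slots, large ball nearer the pad: within 13 mm across, 15 mm along, 0.3 rad. Upright, at rest (horizontal distance between steel_c and pad below 0.01 m and height (world z) of steel_c between 0.015 and 0.021 m and angle between each of steel_c, doming_c's own z axis and vertical below 0.08 rad and (angle between the x axis of steel_c and the x axis of pad, either way round below 0.2 rad or angle between the x axis of steel_c and the y axis of pad, either way round below 0.2 rad) and horizontal distance between doming_c and steel_c below 0.01 m and height (world z) of doming_c between 0.045 and 0.051 m and (angle between the x axis of doming_c and the x axis of steel_c, either way round below 0.2 rad or angle between the x axis of doming_c and the y axis of steel_c, either way round below 0.2 rad) and x of dish_c in the frame of pad between 0.078 and 0.108 m and y of dish_c in the frame of pad between -0.015 and 0.015 m and height (world z) of dish_c between 0.011 and 0.017 m and angle between dish_c's own z axis and vertical below 0.1 rad and ((y of pad in the frame of rest above 0 m and y of punch_big_c in the frame of rest between 0.013 and 0.039 m and y of punch_small_c in the frame of rest between -0.039 and -0.013 m) or (y of pad in the frame of rest below 0 m and y of punch_big_c in the frame of rest between -0.039 and -0.013 m and y of punch_small_c in the frame of rest between 0.013 and 0.039 m)) and x of punch_big_c in the frame of rest between -0.015 and 0.015 m and height (world z) of punch_big_c between 0.026 and 0.033 m and angle between the x axis of each of punch_big_c, punch_small_c and the x axis of rest, either way round below 0.3 rad and angle between each of punch_big_c, punch_small_c's own z axis and vertical below 0.2 rad and x of punch_small_c in the frame of rest between -0.015 and 0.015 m and height (world z) of punch_small_c between 0.026 and 0.033 m and linear speed of each of steel, doming, dish, punch_big, punch_small below 0.02 m/s); the robot touches nothing.
It fails at once if the glass bottle is knocked over or shifted by more than 20 mm (distance of flux from where it was at the start of the episode above 0.02 m or angle between flux's own z axis and vertical above 0.35 rad).
It also fails if it takes over 128 s, if anything falls off the work surface, if the arm or the gripper's body presses on something with over 40 N, if the wrist force passes 120 N, or if a joint passes its speed limit or range.

## Working session

There is one attempt and no reset: what is moved stays moved. The work goes in short steps, Python scripts to look and compute and a tool call to move; the robot and the scene stay as the last step left them, time stands still between calls to the robot, and variables do not carry over. Pictures are saved under pics/ and viewed, at most 14 in all, crops included, and the job is handed in when it is done.

Besides the shell and the picture viewer there is one more tool, called as a command line: name --argument value ..., lists and objects as JSON in quotes. jog_arm: Moves the arm, as the interface text tells. Shift numbers are shares of 0.2 m and turn numbers shares of 90 degrees, none past 1 either way. Its arguments: {"type":"object","properties":{"motion":{"type":"array","items":{"type":"number"}},"newtons":{"type":"number"}},"required":["motion"]}

```bash
mkdir -p pics; ls; python3 - <<'E'
from workcell import env, read_camera, get_calibration
import cv2,json
s=env.get_state(); print(s)
for n in("scene","top"):
    im=read_camera(n); cv2.imwrite(f"pics/{n}0.png",im[:,:,::-1]); c=get_calibration(n); print(n,c)
E
```

```text
pics
{'clock': 0.0, 'joint_pos': array([1.03839012e+00, 3.13972857e-01, 4.49911597e-02, 1.30359626e+00,
       4.55195491e-05, 1.43116140e+00]), 'qvel': array([-0.00012684,  0.00137798,  0.00065878,  0.00127734, -0.00020026,
        0.00046744]), 'tau': array([-2.65320878e-04, -4.80623460e+01,  2.98534352e+01,  1.95004331e-02,
       -3.25815108e-05, -8.78915500e-06]), 'tcp_pos': array([0.21983899, 0.53077247, 0.23042952]), 'orientation': array([-3.15218372e-04,  1.95125669e-01,  9.80777844e-01, -8.33492358e-04]), 'wrist_force': array([-0.65102886,  0.51966549,  0.46164646]), 'ft_torque': array([-0.02164262, -0.02955979,  0.0206048 ]), 'grip_force': 0.0, 'finger_gap': 0.0854159892920669}
scene {'fx': 355.91552733245015, 'fy': 355.91552733245015, 'cx': 253.76391205565295, 'cy': 190.6896395759783, 'dist': array([0.02585346, 0.        , 0.        , 0.        , 0.        ]), 'world_from_camera': array([[-0.86501167,  0.37566746, -0.33260905,  0.84256864],
       [ 0.50150008,  0.62632633, -0.59683583,  0.61718175],
       [-0.01588999, -0.68307342, -0.73017684,  0.76144422],
       [ 0.        ,  0.        ,  0.        ,  1.        ]])}
top {'fx': 383.24817348833443, 'fy': 383.24817348833443, 'cx': 256.77425084496633, 'cy': 196.05850488257073, 'dist': array([0.00522566, 0.        , 0.        , 0.        , 0.        ]), 'world_from_camera': array([[-0.0279303 , -0.9972777 ,  0.06824279,  0.43262064],
       [-0.99932577,  0.02948475,  0.02187797,  0.00474717],
       [-0.02383054, -0.06758572, -0.99742883,  1.15381786],
       [ 0.        ,  0.        ,  0.        ,  1.        ]])}
```

```bash
python3 - <<'E'
import cv2
for n in("scene","top"):
    im=cv2.imread(f"pics/{n}0.png"); cv2.imwrite(f"pics/{n}0b.png",cv2.resize(im,(800,600),interpolation=cv2.INTER_CUBIC))
E
```

```text
(no output)
```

View pics/top0b.png

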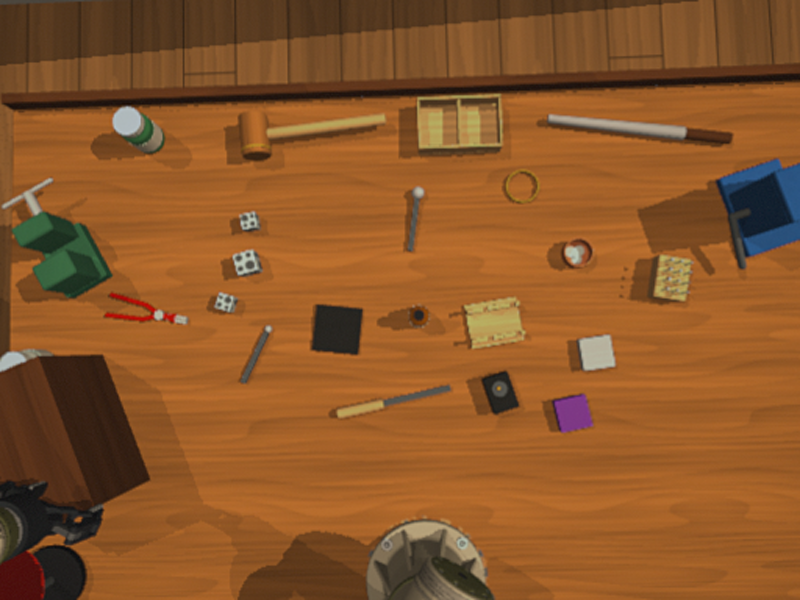

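View pics/scene0b.png

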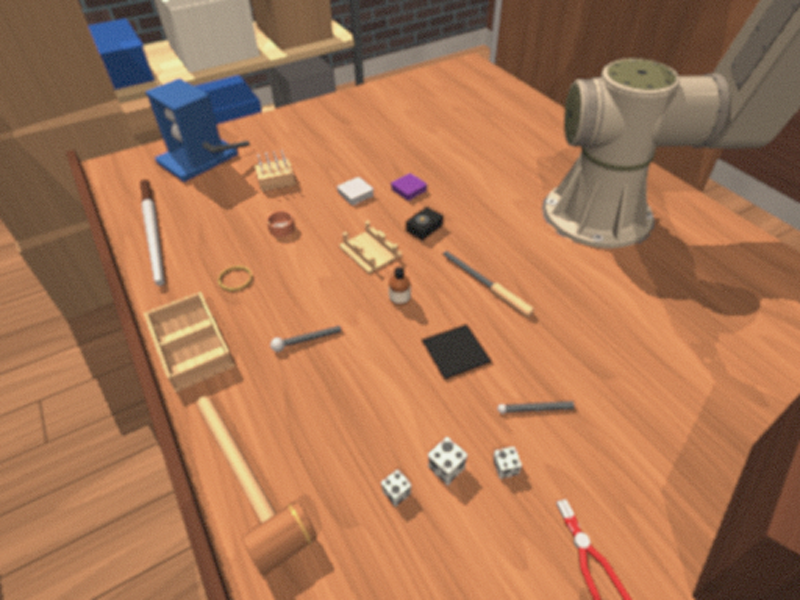

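Top view, 800x600 px: pad (337,329), bottle (418,315), rest (494,323), dish (577,253), pale steel block (596,352). The big-ball punch has its ball at (418,192) and the small-ball punch at (268,329).
Look-alikes:
- **Doming block:** cubes at (249,221), (246,263) and (225,302). The largest is (246,263).
- **Steel block:** pale (596,352), purple (572,412, not meant) and a black block with a disc (500,392). I choose the pale one.
- **Dish:** the brass ring at (522,186) is not a dish.

I'll check the choice in a close crop and measure.

```bash
cat > h.py <<'E'
from workcell import env, read_camera, get_calibration
import numpy as np, cv2
from scipy.spatial.transform import Rotation as R
def K(c): return np.array([[c['fx'],0,c['cx']],[0,c['fy'],c['cy']],[0,0,1]])
def ray(c,uv,z):
    p=cv2.undistortPoints(np.float64(uv).reshape(-1,1,2),K(c),c['dist'])[:,0]
    T=c['world_from_camera']; d=np.c_[p,np.ones(len(p))]@T[:3,:3].T; o=T[:3,3]
    return (o+d*((z-o[2])/d[:,2])[:,None])[:,:2]
def proj(c,P):
    T=np.linalg.inv(c['world_from_camera'])
    return cv2.projectPoints(np.float64(P),cv2.Rodrigues(T[:3,:3])[0],T[:3,3],K(c),c['dist'])[0][:,0]
def go(x,y,z,phi,s=None):
    "jog numbers to the pose pointing down, closing line at angle phi (world, mod 180)"
    s=s or env.get_state(); q=s['orientation']; r=R.from_quat(q,scalar_first=True)
    best=None
    for k in(-1,0,1):
        f=phi+k*np.pi; t=R.from_matrix(np.array([[-np.sin(f)*-1,np.cos(f),0],[-np.cos(f),np.sin(f),0],[0,0,-1]]))
        v=(r.inv()*t).as_rotvec()
        if best is None or np.linalg.norm(v)<np.linalg.norm(best): best=v
    d=r.inv().apply(np.array([x,y,z])-s['tcp_pos'])
    return np.round(np.r_[d/.2,best/(np.pi/2)],4).tolist()
def top_contour(c,mask,z):
    "largest blob -> world minAreaRect centre, sizes, angle"
    cs=cv2.findContours(mask.astype(np.uint8),cv2.RETR_EXTERNAL,cv2.CHAIN_APPROX_NONE)[0]
    k=max(cs,key=cv2.contourArea); w=ray(c,k.reshape(-1,2),z)*1000
    return cv2.minAreaRect(w.astype(np.float32))
E
python3 - <<'E'
from h import *
c=get_calibration("top")
S=512/800
pts={'pad':(337,329,.008),'flux':(418,315,.075),'rest':(494,323,.024),'dish':(577,253,.028),'steel':(596,352,.02),'purple':(572,412,.02),'dom':(246,263,.04),'domA':(249,221,.03),'domB':(225,302,.03),'bigball':(418,192,.012),'bigend':(410,250,.005),'smball':(268,329,.007),'smend':(243,381,.005)}
for k,(u,v,z) in pts.items(): print(k,ray(c,[(u*S,v*S)],z).round(3), )
im=cv2.imread("pics/top0.png")
a=cv2.resize(im[125:255,130:230],(400,520),interpolation=cv2.INTER_CUBIC);b=cv2.resize(im[150:280,290:390],(400,520),interpolation=cv2.INTER_CUBIC)
cv2.imwrite("pics/crop0.png",np.hstack([a,b]))
E
```

```text
pad [[0.471 0.154]]
flux [[ 0.49  -0.001]]
rest [[ 0.473 -0.144]]
dish [[ 0.6   -0.304]]
steel [[ 0.414 -0.333]]
purple [[ 0.304 -0.283]]
dom [[0.599 0.319]]
domA [[0.681 0.316]]
domB [[0.528 0.363]]
bigball [[ 0.731 -0.009]]
bigend [[0.62 0.01]]
smball [[0.475 0.287]]
smend [[0.377 0.337]]
```

View pics/crop0.png

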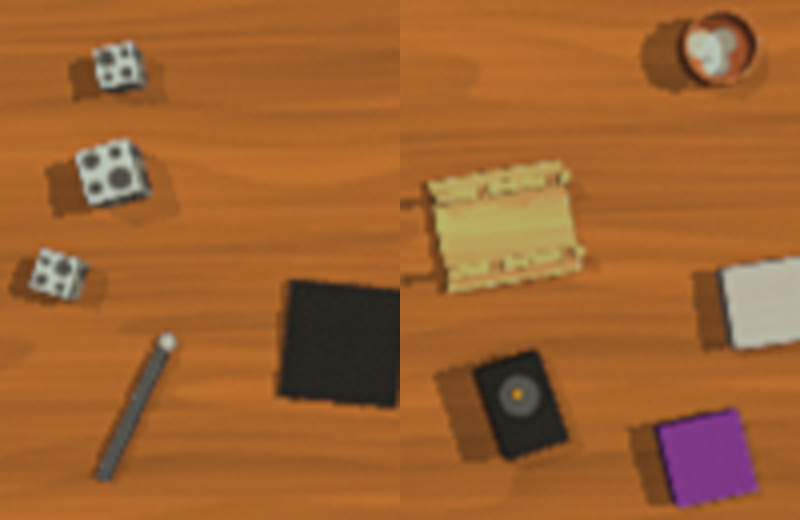

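The crop confirms the choice: the middle cube (113,172 in the left half) is clearly the largest, and the pale block sits above the purple one. Next I'll segment the fixtures precisely in the top image and work out the first move.

```bash
python3 - <<'E'
from h import *
c=get_calibration("top"); im=cv2.imread("pics/top0.png"); hsv=cv2.cvtColor(im,cv2.COLOR_BGR2HSV).astype(int)
def roi(m,u,v,r):
    o=np.zeros_like(m); o[v-r:v+r,u-r:u+r]=m[v-r:v+r,u-r:u+r]; return o
V,H,S=hsv[...,2],hsv[...,0],hsv[...,1]
print(hsv[210,216],hsv[225,381],hsv[206,315],hsv[205,345],hsv[168,155])
print('pad',top_contour(c,roi(V<60,216,211,25),.008))
print('steel',top_contour(c,roi((S<60)&(V>110),381,225,22),.02))
print('rest',top_contour(c,roi((H>17)&(V>100),316,206,30),.02))
print('dish',top_contour(c,roi((H<9)|(S<90),369,162,14),.028))
print('cube',top_contour(c,roi((S<110),157,168,14),.03))
w=get_calibration("wrist"); s=env.get_state()
r=R.from_quat(s['orientation'],scalar_first=True).as_matrix().T
print(r@(w['world_from_camera'][:3,3]-s['tcp_pos']), r@w['world_from_camera'][:3,:3],w['fx'],w['cx'],w['cy'],w['dist'])
print(go(.43,.31,.2,np.radians(63)))
E
```

```text
[17 45 40] [ 26  32 183] [ 26 124 185] [ 14 191 164] [ 50  19 197]
pad ((471.45166015625, 155.03045654296875), (86.48833465576172, 85.52686309814453), 82.7301254272461)
steel ((413.7691955566406, -333.0440979003906), (59.64285659790039, 59.338470458984375), 6.6825103759765625)
rest ((475.8615417480469, -145.72549438476562), (83.80855560302734, 103.6753158569336), 8.26211166381836)
dish ((598.9763793945312, -298.9120178222656), (32.12435531616211, 32.780662536621094), 87.35752868652344)
cube ((602.0780639648438, 321.7682800292969), (46.90095138549805, 48.36430740356445), 13.25436782836914)
[ 0.07674926 -0.00035605 -0.1425796 ] [[ 2.37040172e-04 -9.54135209e-01 -2.99375928e-01]
 [ 9.99999611e-01 -2.82028292e-05  8.81665382e-04]
 [-8.49671232e-04 -2.99376021e-01  9.54134831e-01]] 308.39973878144167 251.75218505766085 194.6345861085887 [-0.06815328  0.          0.          0.          0.        ]Traceback (most recent call last):
  File "<stdin>", line 15, in <module>
  File "h.py", line 17, in go
    f=phi+k*np.pi; t=R.from_matrix(np.array([[-np.sin(f)*-1,np.cos(f),0],[-np.cos(f),np.sin(f),0],[0,0,-1]]))
                     ~~~~~~~~~~~~~^^^^^^^^^^^^^^^^^^^^^^^^^^^^^^^^^^^^^^^^^^^^^^^^^^^^^^^^^^^^^^^^^^^^^^^^^^^
  File "scipy/spatial/transform/_rotation.pyx", line 1143, in scipy.spatial.transform._rotation.Rotation.from_matrix
ValueError: Non-positive determinant (left-handed or null coordinate frame) in rotation matrix 0: [[-0.89100652 -0.4539905   0.        ]
 [ 0.4539905  -0.89100652  0.        ]
 [ 0.          0.         -1.        ]].
```

```bash
sed -i 's/\[\[-np.sin(f)\*-1,np.cos(f),0\],\[-np.cos(f),/[[-np.sin(f),np.cos(f),0],[np.cos(f),/' h.py; python3 - <<'E'
from h import *
print(go(.43,.31,.17,np.radians(63)))
E
```

```text
[-1.3934, -0.6174, 0.3032, -0.001, -0.0001, 0.0499]
```

jog_arm --motion '[-1, -0.44, 0, 0, 0, 0.05, 0.5, -1, -0.44, 0, 0, 0, 0.05, 0.5, -1, -0.44, 0, 0, 0, 0.05, 0.5, -1, -0.44, 0, 0, 0, 0.05, 0.5]'

```text
clock: 0.6
tcp_pos: [0.3727, 0.3711, 0.2309]
orientation: [-0.0, 0.235, 0.972, -0.0]
wrist_force: [0.7, -0.0, 0.6]
finger_gap: 0.0427
grip_force: 0.0
```

jog_arm --motion '[-0.39, -0.18, 0.3, 0, 0, 0, 0.5, -0.39, -0.18, 0.3, 0, 0, 0, 0.5, -0.39, -0.18, 0.3, 0, 0, 0, 0.5, -0.39, -0.18, 0.3, 0, 0, 0, 0.5, -0.39, -0.18, 0.3, 0, 0, 0, 0.5]'

```text
clock: 1.23
tcp_pos: [0.4243, 0.3069, 0.1722]
orientation: [0.0, 0.233, 0.973, 0.001]
wrist_force: [0.2, -0.4, 0.4]
finger_gap: 0.0429
grip_force: 0.0
```

```bash
cat > look.py <<'E'
from h import *
import sys
s=env.get_state(); c=get_calibration("wrist"); im=read_camera("wrist")[:,:,::-1].copy(); n=sys.argv[1]
cv2.imwrite(f"pics/{n}.png",im); np.save(f"pics/{n}.npy",c,allow_pickle=True)
print(s['clock'],s['tcp_pos'].round(4),R.from_quat(s['orientation'],scalar_first=True).as_matrix()[:,1].round(3),s['finger_gap'].round(4),s['wrist_force'].round(1))
E
python3 look.py w1
```

```text
Traceback (most recent call last):
  File "look.py", line 5, in <module>
    print(s['clock'],s['tcp_pos'].round(4),R.from_quat(s['orientation'],scalar_first=True).as_matrix()[:,1].round(3),s['finger_gap'].round(4),s['wrist_force'].round(1))
                                                                                                                     ^^^^^^^^^^^^^^^^^^^^^
AttributeError: 'float' object has no attribute 'round'
```

View pics/w1.png

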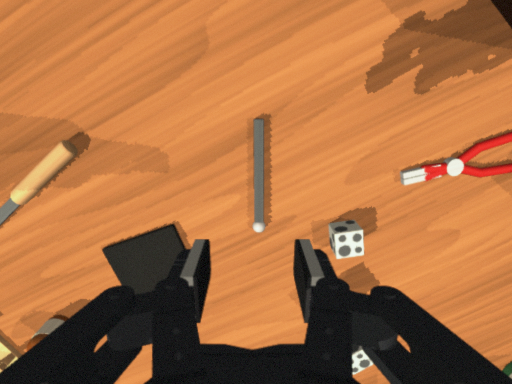

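The wrist view shows the small-ball punch as a vertical line, plain end at (259,118) and ball at (258,228). The pad is at lower left (148,258), and a small decoy cube is at (346,238).

```bash
sed -i "s/s\['finger_gap'\].round(4)/round(float(s['finger_gap']),4)/" look.py; python3 - <<'E'
from h import *
c=np.load("pics/w1.npy",allow_pickle=True).item(); im=cv2.imread("pics/w1.png")
a,b=ray(c,[(259,118),(258.5,228)],np.array([.011,.007])); print(a,b,np.linalg.norm(a-b))
d=(b-a)/np.linalg.norm(b-a); m=b-.058*d; print('mid',m,'from end',a+.055*d,'ang',np.degrees(np.arctan2(d[1],d[0])))
print(env.get_state()['tcp_pos'],go(*m,.004,np.arctan2(d[0],-d[1])))
E
```

```text
[0.3752399  0.33977813] [0.47919025 0.28742033] 0.1163916436298663
mid [0.42738997 0.31351114] from end [0.42436086 0.31503684] ang -26.733519464116444
[0.42421687 0.30699297 0.1721762 ] [0.0012, 0.0351, 0.8409, 0.0009, 0.0005, -0.002]
```

jog_arm --motion '[0, 0.036, 0.3, 0, 0, 0, 0.45, 0, 0.036, 0.6, 0, 0, 0, 0.45, 0, 0.036, 0.75, 0, 0, 0, 0.45, 0, 0.036, 0.845, 0, 0, 0, 0.45, 0, 0.036, 0.845, 0, 0, 0, 0.3, 0, 0.036, 0.845, 0, 0, 0, 0, 0, 0.036, 0.845, 0, 0, 0, 0, 0, 0.036, 0.845, 0, 0, 0, 0, 0, 0.036, 0.845, 0, 0, 0, 0]' --newtons 50

```text
clock: 2.4
tcp_pos: [0.4283, 0.3129, 0.0034]
orientation: [0.001, 0.233, 0.972, 0.001]
wrist_force: [-0.8, 0.6, 6.7]
finger_gap: 0.0081
grip_force: 51.9
```

jog_arm --motion '[0, 0, -0.3, 0, 0, 0, 0, 0, 0, -0.6, 0, 0, 0, 0, 0, 0, -0.9, 0, 0, 0, 0, -0.2, -0.3, -1, 0, 0, -0.1, 0, -0.4, -0.6, -1, 0, 0, -0.2, 0, -0.6, -0.9, -1, 0, 0, -0.3, 0, -0.65, -1, -1, 0, 0, -0.39, 0, -0.65, -1, -1, 0, 0, -0.39, 0]'

```text
clock: 3.4
tcp_pos: [0.4527, 0.0714, 0.2022]
orientation: [-0.0, -0.068, 0.998, -0.0]
wrist_force: [0.4, 0.2, -1.5]
finger_gap: 0.008
grip_force: 51.1
```

```bash
python3 - <<'E'
from h import *
print(env.get_state()['tcp_pos'],env.get_state()['finger_gap'],go(.479,-.171,.2,np.radians(98.26)))
E
```

```text
[0.45267024 0.07143978 0.20221777] 0.007974533473125558 [0.0337, -1.2189, 0.0121, -0.0005, -0.0002, -0.0053]
```

jog_arm --motion '[0.03, -0.3, 0, 0, 0, 0, 0, 0.03, -0.6, 0, 0, 0, 0, 0, 0.03, -0.9, 0, 0, 0, 0, 0, 0.03, -1, 0, 0, 0, 0, 0, 0.03, -1, 0, 0, 0, 0, 0]'

```text
clock: 4.03
tcp_pos: [0.4748, -0.1241, 0.2019]
orientation: [-0.0, -0.07, 0.998, 0.0]
wrist_force: [0.0, 1.2, -1.4]
finger_gap: 0.0084
grip_force: 51.1
```

```bash
python3 look.py w2
```

```text
4.025 [ 0.4748 -0.1241  0.2019] [-0.139  0.99   0.001] 0.0084 [ 0.   1.2 -1.4]
```

View pics/w2.png

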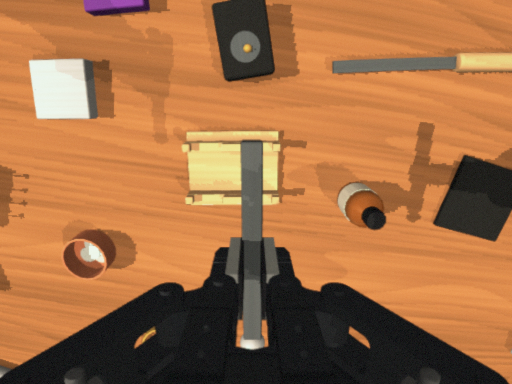

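The wrist view shows the small punch held straight along the tool. The rest spans columns 183–281 and rows 131–205, with the near bar at about row 146 and the far bar at about row 200. The bottle is at (360,205), steel block at (63,90), dish at (90,253) and pad at (478,198). I'll check the rest pose by projecting its model, and measure steel and dish here too.

```bash
python3 - <<'E'
from h import *
c=np.load("pics/w2.npy",allow_pickle=True).item(); im=cv2.imread("pics/w2.png")
def pose(x,y,a,P):
    a=np.radians(a); P=np.float64(P); return np.c_[x+P[:,0]*np.cos(a)-P[:,1]*np.sin(a),y+P[:,0]*np.sin(a)+P[:,1]*np.cos(a),P[:,2]]
big=cv2.resize(im[100:240,150:310],None,fx=5,fy=4.2,interpolation=cv2.INTER_CUBIC)
def draw(P,col):
    u=proj(c,P); u=((u-[150,100]+.5)*[5,4.2]).astype(np.int32); cv2.polylines(big,[u],True,col,1)
x,y,a=.4755,-.1455,8.26
bx=lambda x0,x1,y0,y1,z:np.array([[x0,y0,z],[x1,y0,z],[x1,y1,z],[x0,y1,z]])/1000
draw(pose(x,y,a,bx(-42,42,-50,50,8)),(255,0,0))
for s in(-28,28): draw(pose(x,y,a,bx(s-4,s+4,-50,50,24)),(0,0,255)); draw(pose(x,y,a,bx(s-4,s+4,10,42,24)),(255,0,255))
cv2.imwrite("pics/w2c.png",big)
hsv=cv2.cvtColor(im,cv2.COLOR_BGR2HSV).astype(int)
m=np.zeros(im.shape[:2],bool); m[50:125,20:105]=True
top=(hsv[...,2]>195)&(hsv[...,1]<50)&m; print('steel',top_contour(c,top,.02), np.bincount(hsv[50:125,20:105,2].ravel()//16))
m[:]=0; m[140:250,425:512]=True
print('pad',top_contour(c,(hsv[...,2]<60)&m,.008))
E
```

```text
steel ((414.229248046875, -333.1372375488281), (58.59975814819336, 57.830169677734375), 6.830207824707031) [   0    0    0    0  127  271  114  164  103  273  187  455  414 1071
  901 2295]
pad ((471.4236145019531, 152.43045043945312), (91.82373046875, 87.60983276367188), 82.83235931396484)
```

View pics/w2c.png

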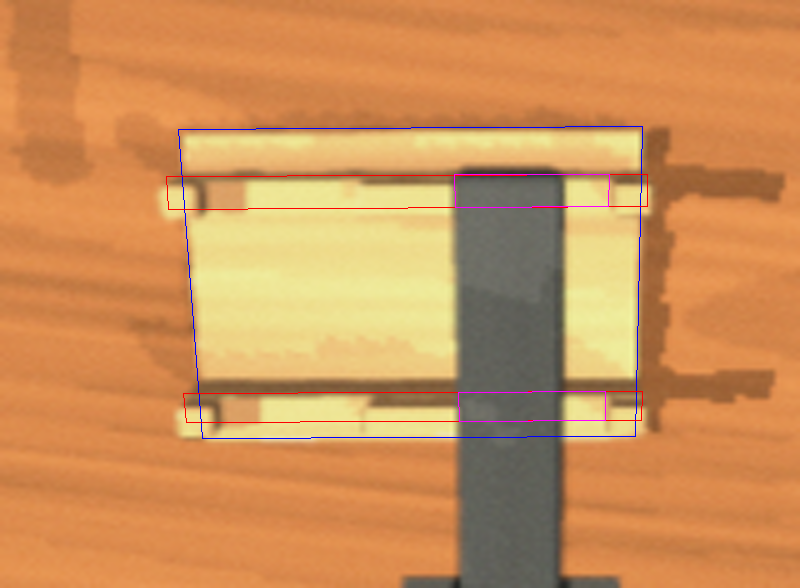

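The model overlay fits within about 1 mm, so I'll place the small punch in the far slot.

```bash
python3 - <<'E'
from h import *
print(go(.481,-.171,.06,np.radians(98.26)),go(.481,-.171,.0275,np.radians(98.26)))
E
```

```text
[0.0009, -0.2432, 0.7092, 0.0009, -0.0006, -0.0022] [0.0007, -0.2434, 0.8717, 0.0009, -0.0006, -0.0022]
```

jog_arm --motion '[0, -0.243, 0.15, 0, 0, 0, 0, 0, -0.243, 0.4, 0, 0, 0, 0, 0, -0.243, 0.65, 0, 0, 0, 0, 0, -0.243, 0.75, 0, 0, 0, 0, 0, -0.243, 0.83, 0, 0, 0, 0, 0, -0.243, 0.872, 0, 0, 0, 0, 0, -0.243, 0.872, 0, 0, 0, 0, 0, -0.243, 0.872, 0, 0, 0, 0.35, 0, -0.243, 0.872, 0, 0, 0, 0.35, 0, -0.243, 0.872, 0, 0, 0, 0.35, 0, -0.243, 0.6, 0, 0, 0, 0.35, 0, -0.243, 0.3, 0, 0, 0, 0.8]'

```text
clock: 5.58
tcp_pos: [0.4808, -0.1716, 0.1428]
orientation: [-0.001, -0.07, 0.998, 0.001]
wrist_force: [1.5, -1.3, -0.5]
finger_gap: 0.047
grip_force: 0.0
```

```bash
python3 - <<'E'
from h import *
print(go(.414,-.333,.13,np.radians(96.8)))
E
```

```text
[0.4437, -0.7524, 0.0638, 0.001, -0.0013, 0.0141]
```

jog_arm --motion '[0.12, -0.2, 0, 0, 0, 0.014, 1, 0.25, -0.45, 0, 0, 0, 0.014, 1, 0.4, -0.7, 0, 0, 0, 0.014, 1, 0.444, -0.752, 0.1, 0, 0, 0.014, 1, 0.444, -0.752, 0.3, 0, 0, 0.014, 1, 0.444, -0.752, 0.55, 0, 0, 0.014, 1, 0.444, -0.752, 0.71, 0, 0, 0.014, 1, 0.444, -0.752, 0.71, 0, 0, 0.014, 1, 0.444, -0.752, 0.71, 0, 0, 0.014, 0.5, 0.444, -0.752, 0.71, 0, 0, 0.014, 0, 0.444, -0.752, 0.71, 0, 0, 0.014, 0, 0.444, -0.752, 0.71, 0, 0, 0.014, 0]' --newtons 80

```text
clock: 7.08
tcp_pos: [0.4162, -0.3345, 0.0027]
orientation: [0.001, -0.06, 0.998, -0.001]
wrist_force: [0.3, -0.1, 5.7]
finger_gap: 0.058
grip_force: 87.6
```

jog_arm --motion '[0, 0, -0.3, 0, 0, 0, 0, 0, 0, -0.6, 0, 0, 0, 0, 0, 0.3, -0.8, 0, 0, 0, 0, 0, 0.6, -0.85, 0, 0, 0, 0, 0, 0.9, -0.85, 0, 0, 0, 0, 0, 1, -0.85, 0, 0, 0, 0]'

```text
clock: 7.82
tcp_pos: [0.3895, -0.1314, 0.171]
orientation: [0.0, -0.061, 0.998, 0.0]
wrist_force: [0.2, -0.9, -5.1]
finger_gap: 0.0578
grip_force: 91.9
```

jog_arm --motion '[-0.1, 0.3, 0, 0, 0, 0, 0, -0.2, 0.6, 0, 0, 0, 0, 0, -0.3, 0.9, 0, 0, 0, 0, 0, -0.38, 1, 0, 0, 0, 0.05, 0, -0.38, 1, 0, 0, 0, 0.1, 0, -0.38, 1, 0, 0, 0, 0.15, 0]'

```text
clock: 8.57
tcp_pos: [0.4425, 0.0737, 0.1707]
orientation: [0.0, 0.059, 0.998, -0.0]
wrist_force: [0.6, 0.1, -5.9]
finger_gap: 0.0579
grip_force: 91.9
```

```bash
python3 look.py w3; python3 - <<'E'
from h import *
c=np.load("pics/w3.npy",allow_pickle=True).item(); im=cv2.imread("pics/w3.png")
hsv=cv2.cvtColor(im,cv2.COLOR_BGR2HSV).astype(int)
uv=proj(c,[[.4714,.154,.008]])[0]; print(uv)
k=[]
for z,a in((.16,82.8),): print(go(.4734,.1545,.1,np.radians(a)))
E
```

```text
8.575 [0.4425 0.0737 0.1707] [ 0.117  0.993 -0.   ] 0.0579 [ 0.6  0.1 -5.9]
[331.46612157 194.93170871]
[-0.1053, 0.4209, 0.3535, 0.0, 0.0001, 0.0036]
```

View pics/w3.png

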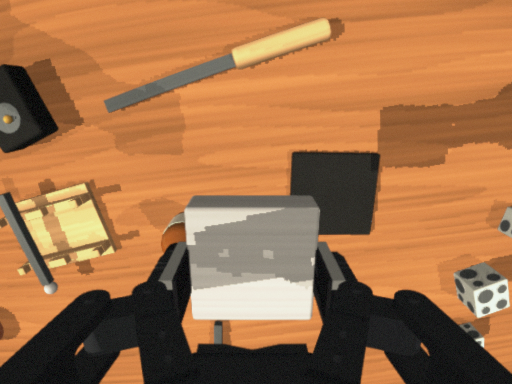

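The wrist view shows the steel block held square, top face corners (186,208), (319,208), (312,320), (192,320). The pad corners are (291,151), (380,152), (374,234). The small punch lies in its slot at left.

```bash
python3 - <<'E'
from h import *
c=np.load("pics/w3.npy",allow_pickle=True).item()
p=ray(c,[(291.2,151.2),(379.8,152.6),(374,234.6)],.008); print('pad',p,(p[0]+p[2])/2,np.linalg.norm(p[0]-p[1]),np.linalg.norm(p[2]-p[1]),np.degrees(np.arctan2(*(p[1]-p[0]))),np.degrees(np.arctan2(*(p[2]-p[1])[::-1])))
p=ray(c,[(186,208),(319,208),(312,320),(192,320)],.1707+.0173); print('steel-tcp',p.mean(0)-env.get_state()['tcp_pos'][:2],np.linalg.norm(p-np.roll(p,1,0),axis=1))
E
```

```text
pad [[0.42091571 0.11578527]
 [0.43232907 0.20486825]
 [0.52261075 0.19916914]] [0.47176323 0.1574772 ] 0.08981114796543334 0.09046137977931654 7.300995924110345 -3.6120492223229324
steel-tcp [-0.00180529  0.00056237] [0.05913791 0.05760252 0.05915646 0.05954563]
```

jog_arm --motion '[-0.1, 0.2, 0.1, 0, 0, 0, 0, -0.11, 0.424, 0.3, 0, 0, 0, 0, -0.11, 0.424, 0.5, 0, 0, 0, 0, -0.11, 0.424, 0.65, 0, 0, 0, 0, -0.11, 0.424, 0.75, 0, 0, 0, 0, -0.11, 0.424, 0.795, 0, 0, 0, 0, -0.11, 0.424, 0.797, 0, 0, 0, 0, -0.11, 0.424, 0.797, 0, 0, 0, 1, -0.11, 0.424, 0.797, 0, 0, 0, 1, -0.11, 0.424, 0.797, 0, 0, 0, 1, -0.11, 0.424, 0.6, 0, 0, 0, 1, -0.11, 0.424, 0.3, 0, 0, 0, 1]'

```text
clock: 10.12
tcp_pos: [0.473, 0.1543, 0.11]
orientation: [-0.002, 0.058, 0.998, -0.0]
wrist_force: [2.4, 0.1, -0.1]
finger_gap: 0.0854
grip_force: 0.0
```

```bash
python3 - <<'E'
from h import *
print(go(.57,.28,.2,np.radians(103)))
E
```

```text
[-0.4071, 0.6802, -0.452, -0.0002, -0.0025, -0.2186]
```

jog_arm --motion '[-0.1, 0.2, -0.2, 0, 0, 0, 1, -0.2, 0.4, -0.4, 0, 0, -0.1, 1, -0.4, 0.68, -0.45, 0, 0, -0.2, 1, -0.4, 0.68, -0.45, 0, 0, -0.22, 1, -0.4, 0.68, -0.45, 0, 0, -0.22, 1]'

```text
clock: 10.75
tcp_pos: [0.5693, 0.2804, 0.1995]
orientation: [-0.001, -0.114, 0.993, -0.0]
wrist_force: [-0.8, -0.4, 0.3]
finger_gap: 0.0853
grip_force: 0.0
```

```bash
python3 look.py w4
```

```text
10.75 [0.5693 0.2804 0.1995] [-0.227  0.974 -0.   ] 0.0853 [-0.8 -0.4  0.3]
```

View pics/w4.png

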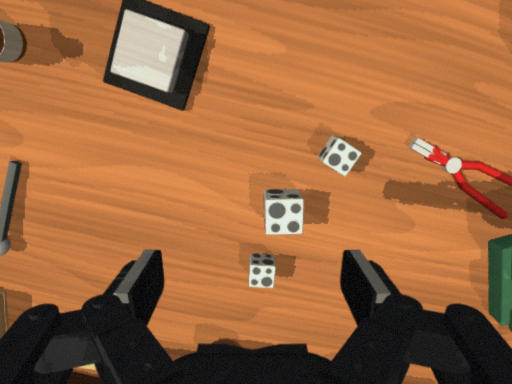

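The wrist view shows the steel block on the pad at (147,50). The big cube's top face spans about (265–303, 196–235), already aligned with the tool. Decoys are at (262,270) and (341,155), and the big punch is at left (8,200).

```bash
python3 - <<'E'
from h import *
c=np.load("pics/w4.npy",allow_pickle=True).item(); im=cv2.imread("pics/w4.png"); hsv=cv2.cvtColor(im,cv2.COLOR_BGR2HSV).astype(int)
p=ray(c,[(264.5,196.5),(303,196.5),(303,235),(265.5,235.5)],.04); print(p.mean(0),np.linalg.norm(p-np.roll(p,1,0),axis=1).round(4),[np.degrees(np.arctan2(*(b-a))) for a,b in((p[0],p[1]),(p[3],p[2]))])
def m(u0,u1,v0,v1):
    k=np.zeros(im.shape[:2],bool); k[v0:v1,u0:u1]=1; return k
print('cube seg',top_contour(c,(hsv[...,1]<40)&(hsv[...,2]>190)&m(255,310,196,245),.04))
print('steel',top_contour(c,(hsv[...,1]<60)&(hsv[...,2]>150)&m(95,200,10,105),.028))
print('pad',top_contour(c,(hsv[...,1]<110)&m(95,220,0,115),.008))
x,y=p.mean(0); print(go(x,y,.012,np.radians(103)))
E
```

```text
[0.60208481 0.32292438] [0.0439 0.0397 0.0435 0.0403] [np.float64(-13.12703819323282), np.float64(-13.845693249084672)]
cube seg ((602.1741333007812, 322.7196960449219), (38.32236099243164, 39.320377349853516), 13.115143775939941)
steel ((473.4493103027344, 154.98532104492188), (58.6484489440918, 59.08258819580078), 83.28446197509766)
pad ((472.5046081542969, 156.7288818359375), (88.66636657714844, 88.18384552001953), 82.79869842529297)
[-0.2132, 0.173, 0.9373, -0.0003, -0.0013, 0.0008]
```

jog_arm --motion '[-0.1, 0.08, 0.2, 0, 0, 0, 1, -0.213, 0.173, 0.45, 0, 0, 0, 1, -0.213, 0.173, 0.7, 0, 0, 0, 1, -0.213, 0.173, 0.86, 0, 0, 0, 1, -0.213, 0.173, 0.937, 0, 0, 0, 1, -0.213, 0.173, 0.937, 0, 0, 0, 1, -0.213, 0.173, 0.937, 0, 0, 0, 0.5, -0.213, 0.173, 0.937, 0, 0, 0, 0, -0.213, 0.173, 0.937, 0, 0, 0, 0, -0.213, 0.173, 0.937, 0, 0, 0, 0, -0.213, 0.173, 0.937, 0, 0, 0, 0]' --newtons 60

```text
clock: 12.18
tcp_pos: [0.6046, 0.3241, 0.0148]
orientation: [0.002, -0.114, 0.993, 0.0]
wrist_force: [-0.5, -0.4, 6.2]
finger_gap: 0.039
grip_force: 62.5
```

jog_arm --motion '[0, 0, -0.3, 0, 0, 0, 0, 0, 0, -0.6, 0, 0, 0, 0, 0.2, -0.2, -0.7, 0, 0, 0.05, 0, 0.4, -0.4, -0.7, 0, 0, 0.15, 0, 0.45, -0.65, -0.7, 0, 0, 0.219, 0, 0.45, -0.65, -0.7, 0, 0, 0.219, 0, 0.45, -0.65, -0.7, 0, 0, 0.219, 0]'

```text
clock: 13.05
tcp_pos: [0.5451, 0.1767, 0.1527]
orientation: [-0.0, 0.057, 0.998, 0.0]
wrist_force: [0.3, 0.4, -3.6]
finger_gap: 0.0387
grip_force: 62.6
```

```bash
python3 look.py w5; python3 - <<'E'
from h import *
print(go(.4734,.155,.0415,np.radians(83.3)))
E
```

```text
13.05 [0.5451 0.1767 0.1527] [0.115 0.993 0.   ] 0.0387 [ 0.3  0.4 -3.6]
[0.3438, -0.1515, 0.5557, 0.0002, -0.0003, 0.0019]
```

View pics/w5.png

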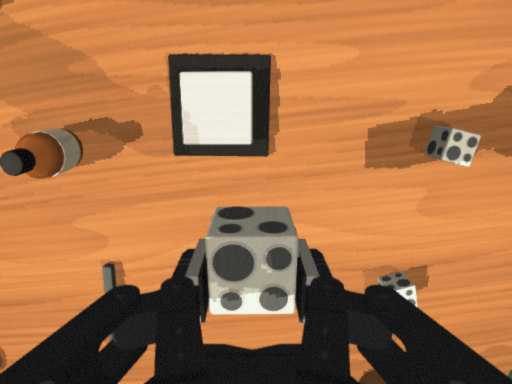

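The wrist view shows the cube held square, top face (205,237)–(299,237)–(296,314)–(209,314), and the steel block centred on the pad at (219,106). I'll work out the offset.

```bash
python3 - <<'E'
from h import *
c=np.load("pics/w5.npy",allow_pickle=True).item(); im=cv2.imread("pics/w5.png"); hsv=cv2.cvtColor(im,cv2.COLOR_BGR2HSV).astype(int)
def m(u0,u1,v0,v1):
    k=np.zeros(im.shape[:2],bool); k[v0:v1,u0:u1]=1; return k
st=top_contour(c,(hsv[...,1]<60)&(hsv[...,2]>150)&m(160,280,45,165),.028); print('steel',st)
print('pad',top_contour(c,(hsv[...,1]<110)&m(160,280,45,165),.008))
p=ray(c,[(205,237),(299,237),(296,314),(209,314)],.1527+.0255); s=env.get_state()['tcp_pos']; o=p.mean(0)-s[:2]
print(o,np.linalg.norm(p-np.roll(p,1,0),axis=1)); x,y=np.array(st[0])/1000-o; print(x,y,go(x,y,.0435,np.radians(st[2])))
E
```

```text
steel ((473.2148742675781, 154.65310668945312), (59.19477081298828, 58.238121032714844), 83.1759033203125)
pad ((472.3702087402344, 155.90338134765625), (88.01640319824219, 87.94095611572266), 82.7914047241211)
[-0.00216051 -0.00025693] [0.03888974 0.03920332 0.03891687 0.03993392]
0.47537538787508027 0.15491003840089043 [0.334, -0.1508, 0.5457, 0.0002, -0.0003, 0.0033]
```

jog_arm --motion '[0.15, -0.07, 0, 0, 0, 0, 0, 0.334, -0.151, 0.1, 0, 0, 0, 0, 0.334, -0.151, 0.3, 0, 0, 0, 0, 0.334, -0.151, 0.45, 0, 0, 0, 0, 0.334, -0.151, 0.52, 0, 0, 0, 0, 0.334, -0.151, 0.546, 0, 0, 0, 0, 0.334, -0.151, 0.546, 0, 0, 0, 0, 0.334, -0.151, 0.546, 0, 0, 0, 0.9, 0.334, -0.151, 0.546, 0, 0, 0, 0.9, 0.334, -0.151, 0.546, 0, 0, 0, 0.9, 0.334, -0.151, 0.3, 0, 0, 0, 0.9, 0.334, -0.151, -0.1, 0, 0, 0, 0.9]'

```text
clock: 14.6
tcp_pos: [0.4743, 0.1541, 0.1557]
orientation: [-0.001, 0.057, 0.998, -0.0]
wrist_force: [1.2, 0.5, -0.2]
finger_gap: 0.0772
grip_force: 0.0
```

```bash
python3 - <<'E'
from h import *
# big punch: ball (.731,-.009) plain end (.62,.01); dir -9.7deg
print(go(.64,.005,.2,np.radians(80.3)))
E
```

```text
[-0.908, -0.6455, -0.2236, -0.0005, -0.0018, 0.0346]
```

jog_arm --motion '[-0.25, -0.15, -0.22, 0, 0, 0, 0.6, -0.5, -0.35, -0.22, 0, 0, 0, 0.6, -0.75, -0.55, -0.22, 0, 0, 0.035, 0.6, -0.91, -0.645, -0.22, 0, 0, 0.035, 0.6, -0.91, -0.645, -0.22, 0, 0, 0.035, 0.6, -0.91, -0.645, -0.22, 0, 0, 0.035, 0.6]'

```text
clock: 15.35
tcp_pos: [0.6409, 0.0054, 0.1991]
orientation: [-0.001, 0.085, 0.996, 0.0]
wrist_force: [0.2, 0.6, 0.5]
finger_gap: 0.0513
grip_force: 0.0
```

```bash
python3 look.py w6
```

```text
15.35 [0.6409 0.0054 0.1991] [0.169 0.986 0.   ] 0.0513 [0.2 0.6 0.5]
```

View pics/w6.png

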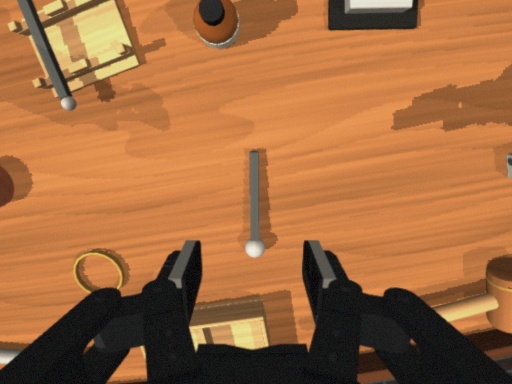

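The wrist view shows the big punch, plain end (254,151) and ball (255,248), well aligned with the tool. The small punch rests in its slot at upper left.

```bash
python3 - <<'E'
from h import *
c=np.load("pics/w6.npy",allow_pickle=True).item()
a,b=ray(c,[(254.5,151.5),(255,248)],np.array([.010,.012])); d=(b-a)/np.linalg.norm(b-a); print(a,b,np.linalg.norm(a-b))
m=((a+.055*d)+(b-.058*d))/2; print(m,np.degrees(np.arctan2(d[1],d[0])),go(*m,.006,np.arctan2(d[0],-d[1])))
E
```

```text
[0.61995771 0.01208964] [ 0.73307116 -0.00642157] 0.1146181457400092
[0.67503413 0.00307629] -9.294167427443897 [-0.1726, 0.0143, 0.9671, 0.0002, -0.0005, -0.0045]
```

jog_arm --motion '[-0.1, 0.014, 0.2, 0, 0, 0, 0.45, -0.173, 0.014, 0.45, 0, 0, 0, 0.45, -0.173, 0.014, 0.7, 0, 0, 0, 0.45, -0.173, 0.014, 0.88, 0, 0, 0, 0.45, -0.173, 0.014, 0.975, 0, 0, 0, 0.45, -0.173, 0.014, 0.975, 0, 0, 0, 0.3, -0.173, 0.014, 0.975, 0, 0, 0, 0, -0.173, 0.014, 0.975, 0, 0, 0, 0, -0.173, 0.014, 0.975, 0, 0, 0, 0, -0.173, 0.014, 0.975, 0, 0, 0, 0]' --newtons 80

```text
clock: 16.65
tcp_pos: [0.6776, 0.0023, 0.0066]
orientation: [0.002, 0.085, 0.996, 0.0]
wrist_force: [-0.7, 1.6, 6.5]
finger_gap: 0.0069
grip_force: 79.2
```

jog_arm --motion '[0, 0, -0.2, 0, 0, 0, 0, 0, 0, -0.5, 0, 0, 0, 0, 0, 0, -0.8, 0, 0, 0, 0, 0.2, -0.2, -1, 0, 0, -0.05, 0, 0.45, -0.35, -1, 0, 0, -0.1, 0, 0.7, -0.45, -1, 0, 0, -0.195, 0, 1, -0.4, -1, 0, 0, -0.195, 0, 1, -0.4, -1, 0, 0, -0.195, 0]'

```text
clock: 17.65
tcp_pos: [0.4593, -0.0412, 0.2036]
orientation: [-0.003, -0.068, 0.998, 0.001]
wrist_force: [1.5, 0.4, 0.0]
finger_gap: 0.007
grip_force: 78.6
```

```bash
python3 look.py w7;python3 - <<'E'
from h import *
print(go(.4718,-.1198,.07,np.radians(98.26)))
E
```

```text
17.65 [ 0.4593 -0.0412  0.2036] [-0.136  0.991  0.002] 0.007 [1.5 0.4 0. ]
[0.009, -0.3902, 0.673, 0.0001, -0.0003, -0.005]
```

View pics/w7.png

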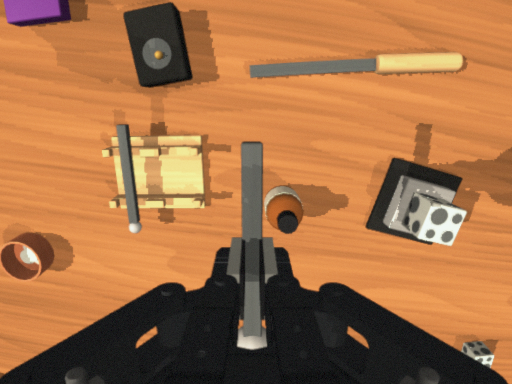

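The wrist view shows the big punch held straight, plain end (252,142) and ball (252,340). The bottle is untouched at (284,210), the small punch is in its slot at left, and the cube is on the steel at (437,218). I'll place it in the near slot.

```bash
python3 - <<'E'
from h import *
print(go(.4743,-.1194,.0285,np.radians(98.26)))
c=np.load("pics/w7.npy",allow_pickle=True).item()
a,b=ray(c,[(123,125),(135,228)],np.array([.034,.029])); d=(b-a)/np.linalg.norm(b-a); m=((a+.055*d)+(b-.058*d))/2
t=np.radians(8.26); q=m-[.4755,-.1455]; print('small in rest',q@[np.cos(t),np.sin(t)],q@[-np.sin(t),np.cos(t)],np.degrees(np.arctan2(d[1],d[0])),np.linalg.norm(b-a))
E
```

```text
[-0.0038, -0.39, 0.8805, 0.0001, -0.0003, -0.005]
small in rest 0.0005333259660890739 -0.02454071291702333 6.797886129530614 0.11417070582504278
```

jog_arm --motion '[0, -0.2, 0, 0, 0, 0, 0, 0, -0.39, 0, 0, 0, 0, 0, 0, -0.39, 0.25, 0, 0, -0.005, 0, 0, -0.39, 0.5, 0, 0, -0.005, 0, 0, -0.39, 0.7, 0, 0, -0.005, 0, 0, -0.39, 0.82, 0, 0, -0.005, 0, 0, -0.39, 0.88, 0, 0, -0.005, 0, 0, -0.39, 0.88, 0, 0, -0.005, 0, 0, -0.39, 0.88, 0, 0, -0.005, 0.35, 0, -0.39, 0.88, 0, 0, -0.005, 0.35, 0, -0.39, 0.88, 0, 0, -0.005, 0.35, 0, -0.39, 0.6, 0, 0, -0.005, 0.35]'

```text
clock: 19.2
tcp_pos: [0.4728, -0.1187, 0.0817]
orientation: [-0.004, -0.072, 0.997, 0.002]
wrist_force: [0.2, -0.7, 0.4]
finger_gap: 0.0299
grip_force: 0.0
```

jog_arm --motion '[0, 0, -0.2, 0, 0, 0, 0.35, -0.2, -0.2, -0.5, 0, 0, 0, 1, -0.4, -0.5, -0.6, 0, 0, 0.03, 1, -0.6, -0.8, -0.6, 0, 0, 0.06, 1, -0.6, -0.8, -0.6, 0, 0, 0.09, 1, -0.6, -0.8, -0.6, 0, 0, 0.09, 1]'

```text
clock: 19.95
tcp_pos: [0.6191, -0.2634, 0.2034]
orientation: [0.0, -0.001, 1.0, -0.0]
wrist_force: [0.1, 0.8, -0.8]
finger_gap: 0.0851
grip_force: 0.0
```

```bash
python3 look.py w8
```

```text
19.95 [ 0.6191 -0.2634  0.2034] [-0.001  1.    -0.   ] 0.0851 [ 0.1  0.8 -0.8]
```

View pics/w8.png

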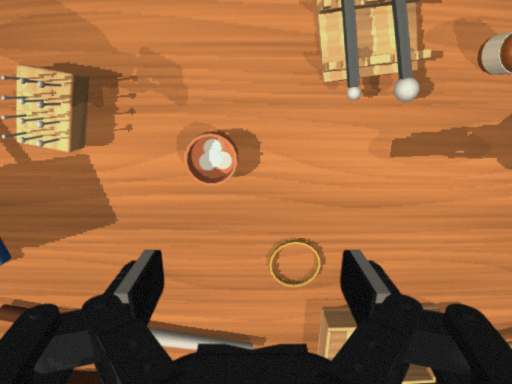

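The wrist view shows both punches in the rest, with the large ball nearer the bottle/pad side. The dish rim is centred at (212,158), the spike holder's edge is at col 88, and the brass ring is at (296,263).

```bash
python3 - <<'E'
from h import *
c=np.load("pics/w8.npy",allow_pickle=True).item()
p=ray(c,[(186,158),(238,158),(212,132),(212,184)],.028); m=np.array([p[2:,0].mean(),p[:2,1].mean()]); print(p,m)
print('holder',ray(c,[(88,80),(88,150)],.02))
print(go(*m,.006,np.radians(90)))
E
```

```text
[[ 0.60208427 -0.33219561]
 [ 0.60213446 -0.27777308]
 [ 0.57527017 -0.30399657]
 [ 0.63028512 -0.30594297]] [ 0.60277764 -0.30498435]
holder [[ 0.52236326 -0.43047455]
 [ 0.5942752  -0.44056742]]
[0.0754, -0.2165, 0.9869, 0.0005, -0.0006, 0.0015]
```

jog_arm --motion '[0.04, -0.1, 0.2, 0, 0, 0, 1, 0.075, -0.216, 0.45, 0, 0, 0, 1, 0.075, -0.216, 0.7, 0, 0, 0, 1, 0.075, -0.216, 0.88, 0, 0, 0, 1, 0.075, -0.216, 0.985, 0, 0, 0, 1, 0.075, -0.216, 0.985, 0, 0, 0, 1, 0.075, -0.216, 0.985, 0, 0, 0, 0.6, 0.075, -0.216, 0.985, 0, 0, 0, 0.3, 0.075, -0.216, 0.985, 0, 0, 0, 0.3, 0.075, -0.216, 0.985, 0, 0, 0, 0.3]' --newtons 40

```text
clock: 21.25
tcp_pos: [0.6041, -0.3048, 0.01]
orientation: [0.002, -0.002, 1.0, -0.001]
wrist_force: [-1.8, 1.1, 6.6]
finger_gap: 0.0548
grip_force: 42.4
```

jog_arm --motion '[0, 0, -0.3, 0, 0, 0, 0.3, 0, 0, -0.6, 0, 0, 0, 0.3, 0, 0.3, -0.85, 0, 0, 0, 0.3, 0, 0.6, -1, 0, 0, 0, 0.3, 0, 0.9, -1, 0, 0, 0, 0.3, 0, 1, -1, 0, 0, 0, 0.3]'

```text
clock: 22.0
tcp_pos: [0.6027, -0.1017, 0.2099]
orientation: [0.002, -0.003, 1.0, -0.0]
wrist_force: [0.6, -0.4, -0.5]
finger_gap: 0.0546
grip_force: 43.0
```

```bash
python3 - <<'E'
from h import *
# dish target: pad centre + .093 along pad x (-7.1 deg)
t=np.radians(-7.1); x,y=.4722+.093*np.cos(t),.1555+.093*np.sin(t); print(x,y,go(x,y,.2,np.radians(82.9)))
E
```

```text
0.5644868702233504 0.14400506266313418 [0.1849, 1.2296, 0.0481, -0.0002, 0.0022, 0.0821]
```

jog_arm --motion '[0.03, 0.3, 0, 0, 0, 0, 0.3, 0.06, 0.6, 0, 0, 0, 0.03, 0.3, 0.09, 0.9, 0, 0, 0, 0.06, 0.3, 0.1, 1, 0, 0, 0, 0.08, 0.3, 0.1, 1, 0, 0, 0, 0.08, 0.3]'

```text
clock: 22.62
tcp_pos: [0.5815, 0.0974, 0.2083]
orientation: [0.001, 0.059, 0.998, 0.0]
wrist_force: [-0.5, 0.6, -0.4]
finger_gap: 0.0547
grip_force: 43.0
```

```bash
python3 look.py w9; python3 - <<'E'
from h import *
print(go(.5655,.144,.0108,np.radians(82.9)))
E
```

```text
22.625 [0.5815 0.0974 0.2083] [0.119 0.993 0.   ] 0.0547 [-0.5  0.6 -0.4]
[0.111, 0.2277, 0.9867, -0.0001, 0.0009, 0.0022]
```

View pics/w9.png

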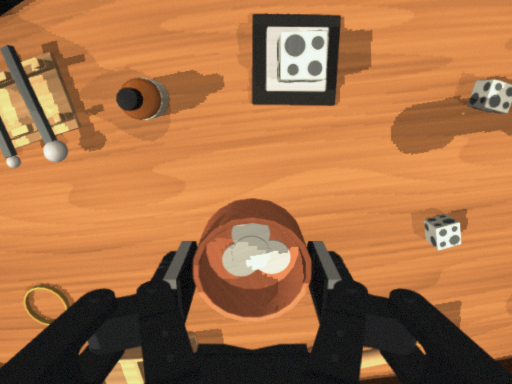

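The wrist view shows the dish held level at (253,258), with the stack on the pad at (297,58). I'll check the cube numerically, then lower the dish.

```bash
python3 - <<'E'
from h import *
c=np.load("pics/w9.npy",allow_pickle=True).item(); im=cv2.imread("pics/w9.png"); hsv=cv2.cvtColor(im,cv2.COLOR_BGR2HSV).astype(int)
def m(u0,u1,v0,v1):
    k=np.zeros(im.shape[:2],bool); k[v0:v1,u0:u1]=1; return k
pd=top_contour(c,(hsv[...,1]<110)&m(245,347,8,112),.008); print('pad',pd)
for P in([.473,.155,.068],): 
    a=np.radians(83.2); C=np.array([[np.cos(a)*i-np.sin(a)*j,np.sin(a)*i+np.cos(a)*j,0] for i,j in((-.02,-.02),(.02,-.02),(.02,.02),(-.02,.02))])+P; print(proj(c,C).round(1))
crop=cv2.resize(im[0:115,240:350],(550,575),interpolation=cv2.INTER_CUBIC)
for q,col,z,h in(((.473,.155),(0,0,255),.068,.02),((.473,.155),(255,0,0),.028,.03)):
    C=np.array([[np.cos(a)*i-np.sin(a)*j+q[0],np.sin(a)*i+np.cos(a)*j+q[1],z] for i,j in((-h,-h),(h,-h),(h,h),(-h,h))])
    cv2.polylines(crop,[((proj(c,C)-[240,0]+.5)*5).astype(np.int32)],True,col,1)
cv2.imwrite("pics/w9c.png",crop)
E
```

```text
pad ((472.5039978027344, 155.71768188476562), (87.46390533447266, 88.1596450805664), 83.08527374267578)
[[279.8  77.2]
 [325.7  77.6]
 [328.3  28. ]
 [280.8  27.3]]
```

View pics/w9c.png

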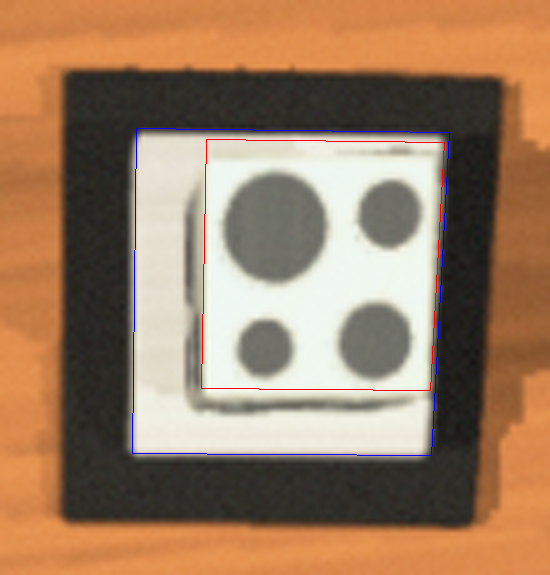

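jog_arm --motion '[0.05, 0.12, 0.1, 0, 0, 0, 0.3, 0.111, 0.228, 0.3, 0, 0, 0, 0.3, 0.111, 0.228, 0.55, 0, 0, 0, 0.3, 0.111, 0.228, 0.78, 0, 0, 0, 0.3, 0.111, 0.228, 0.92, 0, 0, 0, 0.3, 0.111, 0.228, 0.985, 0, 0, 0, 0.3, 0.111, 0.228, 0.985, 0, 0, 0, 0.3, 0.111, 0.228, 0.985, 0, 0, 0, 1, 0.111, 0.228, 0.985, 0, 0, 0, 1, 0.111, 0.228, 0.985, 0, 0, 0, 1, 0.111, 0.228, 0.75, 0, 0, 0, 1, 0.111, 0.228, 0.5, 0, 0, 0, 1]'

```text
clock: 24.18
tcp_pos: [0.5645, 0.1435, 0.1078]
orientation: [-0.001, 0.061, 0.998, -0.0]
wrist_force: [0.8, -0.3, 0.8]
finger_gap: 0.0852
grip_force: 0.0
```

The overlay shows the cube within about 2 mm of the steel's centre and square. I'll back off and check the dish and big punch numerically, since all the allowed picture views are used.

jog_arm --motion '[0.1, 0, -0.3, 0, 0, 0, 1, 0.3, -0.2, -0.5, 0, 0, 0, 1, 0.5, -0.45, -0.6, 0, 0, 0, 1, 0.5, -0.7, -0.6, 0, 0, 0, 1, 0.5, -0.7, -0.6, 0, 0, 0, 1]'

```text
clock: 24.8
tcp_pos: [0.4484, 0.0139, 0.2287]
orientation: [0.001, 0.064, 0.998, -0.0]
wrist_force: [-0.4, -0.4, 1.1]
finger_gap: 0.0852
grip_force: 0.0
```

```bash
python3 look.py w10; python3 - <<'E'
from h import *
R0=np.array([.4755,-.1455]);t=np.radians(8.26);ex=np.array([np.cos(t),np.sin(t)]);ey=np.array([-ex[1],ex[0]])
c=np.load("pics/w9.npy",allow_pickle=True).item(); b=ray(c,[(55,151)],.029)[0]-R0; print('big ball in rest (w9)',b@ex,b@ey)
c=np.load("pics/w8.npy",allow_pickle=True).item(); q=ray(c,[(406,89),(353.5,93)],.029)-R0; print('balls in rest (w8) big,small',q@ex,q@ey)
p,q=ray(c,[(398,3),(405.5,80)],.034); print('big shank dir',np.degrees(np.arctan2(*(q-p)[::-1])))
P0=np.array([.4724,.1556]);t=np.radians(-7);px=np.array([np.cos(t),np.sin(t)]);py=np.array([-px[1],px[0]])
for n in("wrist","top"):
    if n=="wrist": c=np.load("pics/w10.npy",allow_pickle=True).item(); im=cv2.imread("pics/w10.png")
    else: c=get_calibration("top"); im=np.ascontiguousarray(read_camera("top")[:,:,::-1]); cv2.imwrite("pics/top1.png",im)
    hsv=cv2.cvtColor(im,cv2.COLOR_BGR2HSV).astype(int); u,v=proj(c,[[.5647,.144,.028]])[0].round().astype(int)
    print(n,u,v); r=32 if n=="wrist" else 15
    # rim centre by best match of darkness/redness: hue below the bench's or pale discs
    m=np.zeros(im.shape[:2],bool); m[max(v-r,0):v+r,max(u-r,0):u+r]=1
    k=((hsv[...,0]<9)|(hsv[...,1]<80))&m; 
    if k.sum()>30:
        rc=top_contour(c,k,.028); d=np.array(rc[0])/1000-P0; print(rc,'in pad',d@px,d@py)
    f=proj(c,[[.49,-.001,.075]])[0].round(1); y,x=np.where((hsv[...,2]<45)&(np.hypot(*(np.mgrid[:384,:512]-f[::-1,None,None]))<12)); print('cap expected',f,'seen',x.mean() if len(x) else None,y.mean() if len(y) else None)
im0=cv2.imread("pics/top0.png"); d=cv2.absdiff(im0,im).max(2)[190:215,255:282]; print('bottle region diff',d.mean(), np.percentile(d,95))
E
```

```text
24.8 [0.4484 0.0139 0.2287] [ 0.128  0.992 -0.001] 0.0852 [-0.4 -0.4  1.1]
big ball in rest (w9) 0.060565864421963087 0.026752477911209722
balls in rest (w8) big,small [0.06037178 0.05764637] [ 0.02730159 -0.02583669]
big shank dir 12.325565852075643
wrist 367 246
((575.8536376953125, 142.97897338867188), (59.07067108154297, 69.09575653076172), 84.03308868408203) in pad 0.1042206261939995 8.087550596532376e-05
cap expected [242.6 219.2] seen 242.70980392156864 217.87058823529412
top 218 179
((563.518798828125, 145.37661743164062), (27.315231323242188, 31.879974365234375), 70.31551361083984) in pad 0.09168553004002081 0.0009574091600672497
cap expected [267.4 201.6] seen None None
bottle region diff 81.6237037037037 113.59999999999991
```

```bash
python3 -c "
from workcell import env
print(env.hand_in())"
```

```text
the job is handed in; nothing more can be done
None
```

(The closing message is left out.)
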